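Air a compartment of the tackle chest through its touch-latch lid

ROBOT

A 7-joint arm with a two-finger parallel gripper is mounted at the origin on the work surface. World frame = base frame: x ahead of the robot, y to its left, z up, the work surface at z = 0. Lengths are in m, angles in rad, forces in N, time in s.
With the tool pointing down it reaches from about 0.4 to 0.85 m from the base axis. Payload 4.5 kg.
Tool frame: the origin (TCP) lies midway between the tips of the shut fingers; the grasp point (between the pads) lies 19 mm behind it; z points along the fingers, y is the line along which they close (so a half turn about z gives the same grasp; the last joint's range is limited). The gripper opens to 85 mm and grips with 20 to 120 N. Pads are 22 mm wide; open, the fingers measure 114 mm over their backs; the gripper's body (76 mm by 85 mm) begins 54 mm behind the grasp point. The pads swing forward as they close: fully open they stand 13 mm farther back than shut.
Start: joints at [0.034, 0.689, -0.195, 1.565, 0.157, 0.902, -0.215], TCP at [0.625, 0, 0.193] pointing down, gripper open.
Joint ranges: [-3.01, 3.01], [-0.46, 2.08], [-1.47, 1.51], [0.13, 2.56], [-1, 4.14], [0.04, 2.09], [-2.66, 2.66]. Speed limits (rad/s): [2.57, 2.57, 3.14, 3.14, 3.14, 3.14, 3.14].

INTERFACE

Orientations are given as a 3x3 rotation matrix whose columns are the frame's x, y, z axes.
In Python, from workcell import robot gives the robot as it stands.
- The arm moves only by the tool step_arm, never from a script. Its argument "targets" is a list that holds one entry, the list of rows, each a list of 7 numbers: the shift along the tool's x, y, z in m, then the turn, a rotation vector about the tool's x, y, z in degrees, then the opening, from 0 (shut) to 1 (fully open). A call has 1 to 20 rows; each row shifts and turns the commanded pose from where the row before left it, along the tool's axes as they then stand; what a row does not reach is not made up. A row lasts 1/8 s, in which the tool goes at most 62.5 mm and 10.7 degrees, less where a joint would pass 70% of its speed; a pose out of reach is approached as far as the arm can. A call is refused whole if a number of a shift passes 0.0625 or a number of a turn 10.7, either way. A call with a gripper value outside its range is refused whole. The fingers move at their own pace and stop on an object; the grip force is fixed at half the most. Time passes only in rows, so rows that do not move let the fingers close. It gives the time, the measured TCP pose, the force, the opening and the grip force at its end, in the units of the state.
- robot.sense(): the state, without advancing time (a new reading comes with each control period).
- robot.read_camera(name): name is "scene" or "side" or "wrist"; returns a dict with "frame" (384x512x3 uint8, red, green, blue), "range_z" (384x512 float32, m along the optical axis (not along the pixel's ray), 0 where there is no reading), "vertical_fov" (degrees; the focal length in pixels is half the picture's height over the tangent of half this angle, whatever the lens; pixels are square), "cx", "cy" (the principal point, pixels), "rvec" (rotation vector, rad) and "tvec" (3), from world to camera coordinates, as OpenCV has them. Camera axes: x right, y down, z forward; pixel columns grow to the right and rows downward; lengths in m; the calibration is good to about 2 mm. A picture is of the moment at which its call begins.
- robot.close_job(): hands the job in; it is judged then, once.
Trained networks look in a picture, given as the dict that the camera call returned (one of the last four; its "shot" number tells which), for a name from the list of things; names that differ only in an ending like _2 or _b are one class to them, and where a whole thing is asked for, a point or a joint stands for the part that bears it (a point fixed in the world has none). Each returns a list of dicts, best first, with "score" (0 to 1); they miss things now and then, are a little off and sometimes report something else, mostly with a low value. They report only what shows in the picture. A call takes as long as a camera call. They do not tell look-alikes from the thing itself.
- robot.look_for(thing, picture): "centre" ([column, row] in pixels, amid what is visible of it).
The state is a dict: "time": time; "joints": joint angles; "qd": joint speeds; "tau": joint torques, N m; "eef_pos": TCP position; "ee_rot": TCP orientation; "force": force on the tool from outside, world axes, zero at the start; "torque": the same for the moment, N m; "width": finger opening in m; "grasp_force": force on a finger pad.
Only numpy, scipy, OpenCV 4.12 (cv2) and the standard library are available. Lean on these libraries where they do the work, as an engineer would, in place of code of your own. Each camera call takes 0.05 s, during which the arm holds its last target. There are 200 camera calls.

TASK

The compartment under the aluminium tackle tray needs airing: push the tray sideways along the top of the chest until it stands wholly on the fixed middle deck, its lures still in it, then press down on the lid it stood on (its push disc marks the spot) so that the touch latch lets go and the spring lifts the lid, and leave it standing ajar. The other lid, with the spinning reel on it, stays shut. Pick nothing up - the tray only slides - and leave the reel and the things on the plank where they are.

Things in the scene. Friction and masses are not known exactly. Their poses are not given: they have to be found in the camera images.
- chest: Low wooden tackle chest, fixed to the plank: 195 mm (its x) x 466 mm (its y) x 89 mm tall. Origin: centre of its underside, on the plank; x points from the front (latch side, nearest the robot) to the hinges, y left, z up. Top, along y: left lid, fixed middle deck (y -80 to 80 mm, full depth), right lid; deck, rails and 12 mm ends lie at 89 mm, the lids' tops 1 mm higher
- left_lid (a joint): left lid's angle (rad): 0 shut, positive = free edge up, negative = pressed in. Hinge axis along chest y, 75 mm behind the chest's centre. A spring holds it up against a touch latch: about 7 N at the disc to move it, 8 N to press home. 3 mm in at the disc (-0.022) the catch lets go for good; it bottoms at 5.5 mm (-0.042), then springs up after the finger to rest ajar at about 0.35, edge 50 mm up
- right_lid (a joint): right lid's angle (rad): 0 shut, positive = free edge up, negative = pressed in. Hinge axis along chest y, 75 mm behind the chest's centre. A spring holds it up against a touch latch: about 7 N at the disc to move it, 8 N to press home. 3 mm in at the disc (-0.022) the catch lets go for good; it bottoms at 5.5 mm (-0.042), then springs up after the finger to rest ajar at about 0.35, edge 50 mm up
- left_push (a point): Centre of the left lid's push disc, a flush steel disc of 26 mm diameter on the lid's top, 90 mm above the plank when shut, 17 mm in from the middle of the free (front) edge; moves with the lid. The lid: plywood, 148 mm (chest x) x 135 mm (y) x 9 mm, centred +150 mm along chest y, 3 mm gaps, no handle
- right_push (a point): Centre of the right lid's push disc, a flush steel disc of 26 mm diameter on the lid's top, 90 mm above the plank when shut, 17 mm in from the middle of the free (front) edge; moves with the lid. The lid: plywood, 148 mm (chest x) x 135 mm (y) x 9 mm, centred -150 mm along chest y, 3 mm gaps, no handle
- tray: Open aluminium tackle tray, 150 mm (its x) x 90 mm (its y) x 28 mm tall, walls 3 mm with a rolled rim, 0.26 kg plus the three lures (hidden variation about 25%); it slides freely on the chest. Stands at the start on the left or the right lid, over the push disc, roughly square to the chest. Origin: centre of its underside
- reel: Silver spinning reel stood on its spool face (diameter 50 mm), 95 mm tall, with foot and crank reaching 57 mm to the sides, 0.26 kg. Stands on the lid which the tray is not on. Origin: centre of the spool face at the bottom
- lure1: Rubber-bodied lure 1 (hard silicone) with a steel jig head, 76 x 15 x 17 mm, lying loose in the tray along the tray's x. Origin: centre of its underside; z up
- lure2: Rubber-bodied lure 2 (hard silicone) with a steel jig head, 76 x 15 x 17 mm, lying loose in the tray along the tray's x. Origin: centre of its underside; z up
- lure3: Rubber-bodied lure 3 (hard silicone) with a steel jig head, 76 x 15 x 17 mm, lying loose in the tray along the tray's x. Origin: centre of its underside; z up
- float: Cork float, 42 mm diameter, 48 mm tall with a thin stem to 76 mm, standing on the plank just in front of the chest. Origin: centre of its foot
- line_spool: Clear flat line spool, 64 mm diameter, 32 mm tall, on the plank left of the chest. Origin: centre of its underside
- oil: Small white oil bottle, 32 mm diameter, 95 mm tall, on the plank right of the chest. Origin: centre of its underside
- mug: White mug, 80 mm diameter, 85 mm tall, on the plank right of the chest. Origin: centre of its underside
- pliers: Long-nose pliers, 170 x 45 x 12 mm, flat on the plank left of the chest. Origin: under the middle
Mind the look-alikes: they are no part of the job. What is meant by the tray is not brown, and is the smaller of those in its own colour. Leave any yellow look-alike of the lure1 alone.

How it is judged:
On the way, in this order (a step that is already met when the one before it is completed fails the run):
1. the tray stands wholly on the middle deck, flat and at rest, while both lids are still shut (y of tray in the frame of chest between -0.037 and 0.037 m and x of tray in the frame of chest between -0.03 and 0.03 m and z of tray in the frame of chest between 0.085 and 0.093 m and angle between tray's own z axis and vertical below 0.05 rad and linear speed of tray below 0.02 m/s and value of joint each of left_lid, right_lid below 0.06 rad), for 0.2 s.
2. the lid the tray stood on (not the reel's) has sprung ajar (((y of reel in the frame of chest below -0.08 m and value of joint left_lid above 0.22 rad) or (y of reel in the frame of chest above 0.08 m and value of joint right_lid above 0.22 rad))), for 0.2 s.
At the end, for the whole second after the job is handed in: The lid the tray stood on is ajar (0.22 to 0.6 rad), the reel's lid shut (under 0.04 rad); the tray rests flat on the middle deck (tilt under 0.05 rad, centre within 37 mm along and 30 mm across the chest from the deck's centre, 4 mm in height) with all three lures in it (((y of reel in the frame of chest below -0.08 m and value of joint left_lid between 0.22 and 0.6 rad and value of joint right_lid below 0.04 rad) or (y of reel in the frame of chest above 0.08 m and value of joint right_lid between 0.22 and 0.6 rad and value of joint left_lid below 0.04 rad)) and y of tray in the frame of chest between -0.037 and 0.037 m and x of tray in the frame of chest between -0.03 and 0.03 m and z of tray in the frame of chest between 0.085 and 0.093 m and angle between tray's own z axis and vertical below 0.05 rad and linear speed of tray below 0.02 m/s and x of lure1 in the frame of tray between -0.07 and 0.07 m and y of lure1 in the frame of tray between -0.042 and 0.042 m and z of each of lure1, lure2, lure3 in the frame of tray below 0.025 m and x of lure2 in the frame of tray between -0.07 and 0.07 m and y of lure2 in the frame of tray between -0.042 and 0.042 m and x of lure3 in the frame of tray between -0.07 and 0.07 m and y of lure3 in the frame of tray between -0.042 and 0.042 m); the robot touches nothing.
It fails at once if the tray is lifted more than 10 mm off the chest top or tipped (z of tray in the frame of chest above 0.101 m or angle between tray's own z axis and vertical above 0.25 rad).
It fails at once if a lure is lifted out of the tray (z of any of lure1, lure2, lure3 in the frame of tray above 0.03 m).
It fails at once if the reel or a thing on the plank is moved more than 30 mm or picked up (distance of any of reel, float, line_spool, oil, mug, pliers from where it was at the start of the episode above 0.03 m).
It also fails if it takes over 48 s, if anything falls off the work surface, if the arm or the gripper's body presses on something with over 40 N, if the wrist force passes 120 N, or if a joint passes its speed limit or range.

## Working session

There is one attempt and no reset: what is moved stays moved. The work goes in short steps, Python scripts to look and compute and a tool call to move; the robot and the scene stay as the last step left them, time stands still between calls to the robot, and variables do not carry over. Pictures are saved under pics/ and viewed, at most 10 in all, crops included, and the job is handed in when it is done.

Besides the shell and the picture viewer there is one more tool, called after "Call:" as name(argument=value, ...) on one line, values as JSON. step_arm: Moves the arm, as the interface text tells. Its arguments: {"type":"object","properties":{"targets":{"type":"array","items":{"type":"array","items":{"type":"array","items":{"type":"number"}}}}},"required":["targets"]}

```bash
mkdir -p pics; cat > h.py <<'E'
import numpy as np, cv2
from workcell import robot
def cam(n,save=None):
    p=robot.read_camera(n)
    if save: cv2.imwrite('pics/'+save,p['frame'][:,:,::-1])
    return p
def cloud(p):
    h,w=p['range_z'].shape; f=h/2/np.tan(np.radians(p['vertical_fov'])/2)
    v,u=np.mgrid[:h,:w]; z=p['range_z']
    c=np.stack([(u-p['cx'])*z/f,(v-p['cy'])*z/f,z],-1)
    R=cv2.Rodrigues(np.array(p['rvec'],float))[0]
    W=(c-np.array(p['tvec']).ravel())@R
    W[z==0]=np.nan
    return W
E
python3 - <<'E'
from h import *
s=robot.sense();print(s['time'],s['eef_pos'],s['ee_rot'])
ps=[cam(n) for n in('scene','side')]
for n,p in zip(('scene','side'),ps):
    W=cloud(p)
    cv2.imwrite(f'pics/{n}0.png',p['frame'][:,:,::-1])
    for t in('chest','tray','reel','left_push','right_push','float','line_spool','oil','mug','pliers','lure1'):
        for d in robot.look_for(t,p)[:4]:
            c,r=[int(round(x)) for x in d['centre']]
            print(n,t,round(d['score'],2),c,r,W[min(r,383),min(c,511)].round(3))
E
```

```text
0.0 [ 6.24254609e-01 -3.54221474e-05  1.92058295e-01] [[-1.53859583e-04  9.99998185e-01 -1.89926767e-03]
 [ 9.99999983e-01  1.53663392e-04 -1.03443715e-04]
 [-1.03151679e-04 -1.89928355e-03 -9.99998191e-01]]
scene chest 0.61 241 208 [0.609 0.029 0.093]
scene tray 0.86 361 220 [0.29  0.205 0.008]
scene tray 0.78 272 220 [0.564 0.118 0.093]
scene tray 0.74 191 266 [0.8   0.068 0.008]
scene reel 0.82 202 162 [ 0.621 -0.171  0.136]
scene reel 0.35 272 219 [0.568 0.123 0.104]
scene left_push 0.74 284 232 [0.563 0.171 0.091]
scene right_push 0.96 217 170 [ 0.581 -0.153  0.098]
scene float 0.5 270 179 [ 0.433 -0.073  0.046]
scene line_spool 0.55 320 338 [0.659 0.442 0.032]
scene oil 0.66 174 141 [ 0.593 -0.45   0.041]
scene mug 0.54 272 224 [0.583 0.143 0.11 ]
scene mug 0.42 208 126 [ 0.461 -0.429  0.067]
scene pliers 0.84 403 288 [0.379 0.448 0.012]
scene lure1 0.71 261 327 [0.75  0.333 0.016]
scene lure1 0.59 263 219 [0.595 0.119 0.116]
scene lure1 0.57 256 216 [0.601 0.093 0.109]
scene lure1 0.49 272 225 [0.585 0.146 0.109]
side chest 0.58 272 230 [ 0.528 -0.171  0.089]
side tray 0.97 155 205 [0.293 0.214 0.001]
side tray 0.59 249 181 [0.564 0.071 0.106]
side tray 0.59 315 193 [0.822 0.09  0.002]
side reel 0.88 299 210 [ 0.584 -0.197  0.15 ]
side reel 0.5 237 160 [0.649 0.403 0.028]
side reel 0.47 366 322 [ 0.59  -0.466  0.048]
side right_push 0.77 284 234 [ 0.548 -0.196  0.089]
side float 0.66 221 241 [ 0.419 -0.089  0.03 ]
side line_spool 0.71 237 162 [0.652 0.412 0.015]
side oil 0.92 367 322 [ 0.591 -0.468  0.049]
side pliers 0.71 160 173 [ 0.351  0.457 -0.002]
side lure1 0.53 247 173 [0.585 0.14  0.099]
```

```bash
python3 - <<'E'
import cv2,numpy as np
a=cv2.imread('pics/scene0.png')[90:360,150:450];b=cv2.imread('pics/side0.png')[120:350,100:400]
a=cv2.resize(a,None,fx=1.33*1.0,fy=1.33);b=cv2.resize(b,(399,359*230//270))
o=np.zeros((a.shape[0],800,3),np.uint8);o[:,:a.shape[1]]=a;o[:b.shape[0],400:799]=b
cv2.imwrite('pics/both.png',cv2.resize(o,(800,o.shape[0])))
from h import *
# top-down maps from the scene + wrist cameras
H=np.zeros((600,800,3),np.uint8)
Z=np.full((600,800),-9.)
for n in('scene','side'):
    p=cam(n);W=cloud(p).reshape(-1,3);F=p['frame'].reshape(-1,3)
    k=np.isfinite(W).all(1)&(W[:,2]<.2);W=W[k];F=F[k]
    r=((0.95-W[:,0])*800).astype(int);c=((0.5-W[:,1])*800).astype(int)
    k=(r>=0)&(r<600)&(c>=0)&(c<800)
    for i,j,z,f in zip(r[k],c[k],W[k,2],F[k]):
        if z>Z[i,j]: 
            Z[i:i+3,j:j+3]=z;H[i:i+3,j:j+3]=f[::-1]
cv2.imwrite('pics/top.png',H)
E
```

```text
(no output)
```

View pics/both.png

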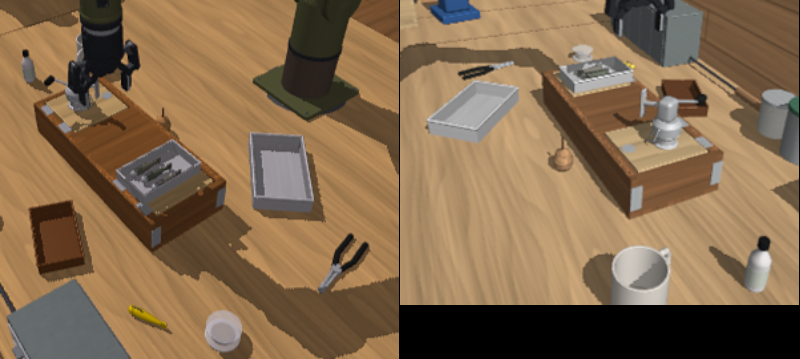

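View pics/top.png

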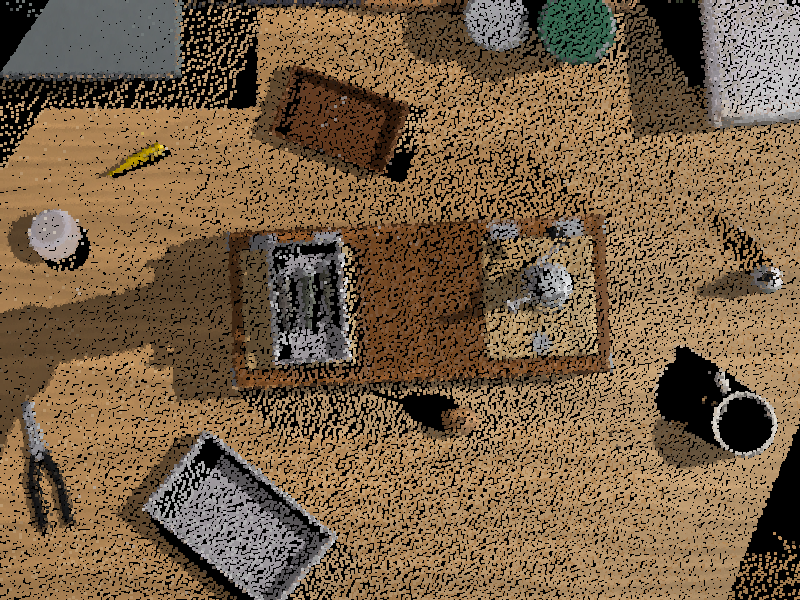

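Overhead map: the lure-bearing aluminium tray is on the left lid (about col 310, row 302) and the reel is on the right lid (545, 290). The larger grey tray, brown tray and yellow lure are decoys. Next I fit the chest and tray poses.

```bash
cat >> h.py <<'E'
def pts(ns=('scene','side')):
    P=[]
    for n in ns:
        W=cloud(cam(n)).reshape(-1,3); P.append(W[np.isfinite(W).all(1)])
    return P
def rect(Q):
    (c,s,a)=cv2.minAreaRect((Q*1000).astype(np.float32)); return np.round(c,1),np.round(s,1),round(a,2)
E
python3 - <<'E'
from h import *
for P in pts():
    b=P[(P[:,0]>.44)&(P[:,0]<.71)&(P[:,1]>-.30)&(P[:,1]<.25)]
    t=b[(b[:,2]>.082)&(b[:,2]<.096)]
    # trim outliers
    print('chest',rect(t[:,:2]),np.median(t[:,2]))
    r=b[(b[:,2]>.111)&(b[:,2]<.124)&(b[:,1]>.03)&(b[:,0]>.48)&(b[:,0]<.68)]
    print('tray',len(r),rect(r[:,:2]),np.percentile(r,[1,99],axis=0).round(3))
    r=b[(b[:,2]>.1)&(b[:,1]<-.05)&(b[:,2]<.2)]
    print('reel',np.percentile(r,[0,1,99,100],axis=0).round(3))
E
```

```text
chest (array([572.9, -22.4]), array([198.7, 472.5]), 2.67) 0.09068625481872154
tray 473 (array([573.4, 116.4]), array([154.4,  97.3]), 3.41) [[0.496 0.068 0.111]
 [0.651 0.166 0.123]]
reel [[ 0.56  -0.206  0.1  ]
 [ 0.56  -0.2    0.101]
 [ 0.667 -0.13   0.189]
 [ 0.668 -0.128  0.192]]
chest (array([574. , -22.8]), array([197.5, 472.5]), 2.79) 0.08755549544651584
tray 229 (array([573.7, 114.3]), array([153.2,  94.8]), 3.89) [[0.497 0.065 0.111]
 [0.651 0.165 0.118]]
reel [[ 0.561 -0.215  0.1  ]
 [ 0.562 -0.212  0.101]
 [ 0.662 -0.136  0.185]
 [ 0.669 -0.133  0.185]]
```

Call:
step_arm(targets=[[[0.047,-0.0137,0,0,0,0,1],[0.047,-0.0137,0,0,0,0,1],[0.047,-0.0137,0,0,0,0,1],[0.0485,-0.0137,0,0,0,0,1],[0,0,0,0,0,-2.7,1],[0,0,0.02,0,0,0,1],[0,0,0.025,0,0,0,1],[0,0,0.02,0,0,0,1],[0,0,0.015,0,0,0,1],[0,0,0,0,0,0,1]]])

```text
time: 2.65
eef_pos: [0.5697, 0.1886, 0.112]
ee_rot: [[-0.047, 0.999, -0.002], [0.999, 0.047, -0.001], [-0.001, -0.002, -1.0]]
force: [-0.3, -0.3, 0.1]
width: 0.0851
grasp_force: 0.0
```

```bash
python3 - <<'E'
from h import *
a=cam('scene')['frame'][150:310,170:370];b=cam('wrist')['frame']
o=np.hstack([cv2.resize(a,(400,320)),cv2.resize(b,(400,300))[:300] if 0 else cv2.resize(b,(400,320))])
cv2.imwrite('pics/c1.png',o[:,:,::-1]);s=robot.sense();print(s['time'],s['eef_pos'],s['ee_rot'],s['force'])
E
```

```text
2.75 [0.57081212 0.18939347 0.11339475] [[-4.68301589e-02  9.98902382e-01  9.83837090e-04]
 [ 9.98902852e-01  4.68299714e-02  2.12799906e-04]
 [ 1.66493271e-04  9.92723129e-04 -9.99999493e-01]] [-0.01851412 -0.39366422 -0.47883253]
```

View pics/c1.png

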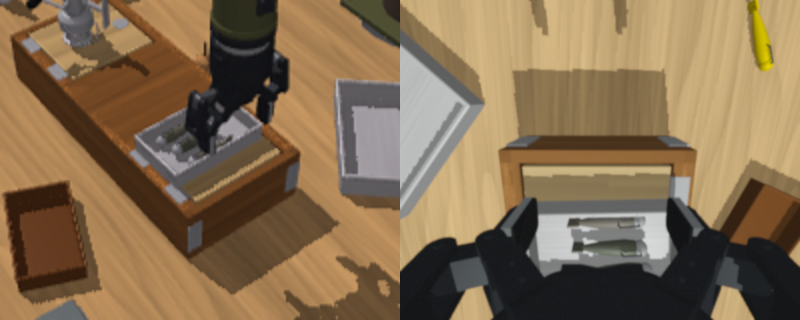

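The wrist view shows the fingertips (about row 205) close to the tray's left wall, so I'll measure the clearance with wrist depth before going down.

```bash
python3 - <<'E'
from h import *
C=np.array([.5735,-.0226]);a=np.radians(2.7);R=np.array([[np.cos(a),-np.sin(a)],[np.sin(a),np.cos(a)]])
W=cloud(cam('wrist'))
L=W.copy();L[...,:2]=(W[...,:2]-C)@R
for c in(235,256,290,340):
    print(c,[(r,)+tuple((L[r,c]*1000).round().astype(int)) for r in range(150,270,7) if np.isfinite(L[r,c,2])])
for c in(165,160,170): print('finger',c,[(r,)+tuple((L[r,c]*1000).round().astype(int)) for r in range(225,300,6) if np.isfinite(L[r,c,2])])
t=L[(abs(L[...,0])<.1)&(abs(L[...,1]-.2)<.08)&(L[...,2]>.125)&(L[...,2]<.2)]
print(len(t),np.percentile(t,[0,2,98,100],axis=0).round(3) if len(t) else '')
print((C-0+R@[0,0]), (robot.sense()['eef_pos'][:2]-C)@R)
E
```

```text
235 [(150, np.int64(-16), np.int64(247), np.int64(-1)), (157, np.int64(-16), np.int64(240), np.int64(-1)), (164, np.int64(-15), np.int64(235), np.int64(14)), (171, np.int64(-12), np.int64(234), np.int64(50)), (178, np.int64(-10), np.int64(234), np.int64(80)), (185, np.int64(-9), np.int64(230), np.int64(87)), (192, np.int64(-9), np.int64(225), np.int64(88)), (199, np.int64(-9), np.int64(219), np.int64(89)), (206, np.int64(-10), np.int64(214), np.int64(89)), (213, np.int64(-10), np.int64(208), np.int64(90)), (220, np.int64(-10), np.int64(202), np.int64(90)), (227, np.int64(-10), np.int64(196), np.int64(89)), (234, np.int64(-10), np.int64(190), np.int64(90)), (241, np.int64(-10), np.int64(185), np.int64(91)), (248, np.int64(-9), np.int64(185), np.int64(104)), (255, np.int64(-8), np.int64(186), np.int64(117)), (262, np.int64(-10), np.int64(172), np.int64(101)), (269, np.int64(-9), np.int64(168), np.int64(105))]
256 [(150, np.int64(6), np.int64(247), np.int64(-2)), (157, np.int64(6), np.int64(240), np.int64(0)), (164, np.int64(6), np.int64(235), np.int64(14)), (171, np.int64(7), np.int64(
[... 3978 characters left out ...]
-35), np.int64(223), np.int64(168)), (243, np.int64(-34), np.int64(222), np.int64(172)), (249, np.int64(-34), np.int64(220), np.int64(174)), (255, np.int64(-34), np.int64(216), np.int64(174)), (261, np.int64(-34), np.int64(214), np.int64(175)), (267, np.int64(-34), np.int64(210), np.int64(174)), (273, np.int64(-34), np.int64(208), np.int64(176)), (279, np.int64(-34), np.int64(205), np.int64(176)), (285, np.int64(-34), np.int64(202), np.int64(177)), (291, np.int64(-62), np.int64(148), np.int64(104)), (297, np.int64(-61), np.int64(143), np.int64(105))]
3780 [[-0.048  0.201  0.163]
 [-0.046  0.203  0.166]
 [ 0.064  0.224  0.199]
 [ 0.066  0.225  0.2  ]]
[ 0.5735 -0.0226] [0.00747296 0.21211731]
```

```bash
python3 - <<'E'
from h import *
C=np.array([.5735,-.0226]);a=np.radians(2.7);R=np.array([[np.cos(a),-np.sin(a)],[np.sin(a),np.cos(a)]])
for P in pts():
    P[:,:2]=(P[:,:2]-C)@R
    b=P[(abs(P[:,0])<.075)&(P[:,1]>.193)&(P[:,1]<.232)&(P[:,2]>.095)&(P[:,2]<.2)]
    for z in np.arange(.095,.2,.008):
        q=b[(b[:,2]>=z)&(b[:,2]<z+.008)]
        if len(q): print(z.round(3),len(q),q.min(0).round(3),q.max(0).round(3))
    print()
E
```

```text
0.095 3 [-0.06   0.194  0.095] [0.053 0.218 0.097]
0.159 2 [-0.038  0.206  0.166] [0.054 0.217 0.166]
0.167 22 [-0.045  0.201  0.168] [0.059 0.223 0.175]
0.175 34 [-0.05   0.201  0.175] [0.062 0.225 0.183]
0.183 43 [-0.05   0.201  0.183] [0.063 0.225 0.191]
0.191 41 [-0.05   0.202  0.192] [0.062 0.224 0.199]
0.199 2 [-0.039  0.21   0.2  ] [-0.036  0.217  0.2  ]

0.159 6 [-0.044  0.202  0.163] [0.052 0.218 0.166]
0.167 22 [-0.051  0.2    0.167] [0.061 0.219 0.174]
0.175 26 [-0.051  0.2    0.175] [0.062 0.22  0.182]
0.183 31 [-0.051  0.198  0.183] [0.06  0.218 0.191]
0.191 28 [-0.052  0.198  0.191] [0.06  0.218 0.199]
0.199 1 [-0.046  0.207  0.199] [-0.046  0.207  0.199]
```

Call:
step_arm(targets=[[[0,0,0.013,0,0,0,1],[0,0,0.012,0,0,0,1],[0,0,0,0,0,0,1]]])

```text
time: 3.28
eef_pos: [0.569, 0.1891, 0.0863]
ee_rot: [[-0.047, 0.999, -0.003], [0.999, 0.047, -0.001], [-0.001, -0.003, -1.0]]
force: [0.4, 0.4, 0.3]
width: 0.0854
grasp_force: 0.0
```

```bash
cat >> h.py <<'E'
C=np.array([.5735,-.0226]);a=np.radians(2.7);R=np.array([[np.cos(a),-np.sin(a)],[np.sin(a),np.cos(a)]])
def tip(ns=('scene','side')):
    for P in pts(ns):
        P[:,:2]=(P[:,:2]-C)@R
        t=(robot.sense()['eef_pos'][:2]-C)@R
        b=P[(abs(P[:,0]-t[0])<.07)&(abs(P[:,1]-t[1])<.0105)&(P[:,2]>.097)&(P[:,2]<.25)]
        print('tip z',np.sort(b[:,2])[:8].round(3))
E
python3 - <<'E'
from h import *
tip();s=robot.sense();print(s['eef_pos'],s['force'])
p=cam('side');a=p['frame'][130:250,190:340];cv2.imwrite('pics/c2.png',cv2.resize(a,(750,600))[:,:,::-1])
E
```

```text
tip z [0.138 0.14  0.14  0.14  0.141 0.141 0.142 0.142]
tip z [0.137 0.137 0.137 0.138 0.139 0.14  0.141 0.141]
[0.57005144 0.18951284 0.08752611] [-0.06755284  0.61052176  0.67491131]
```

View pics/c2.png

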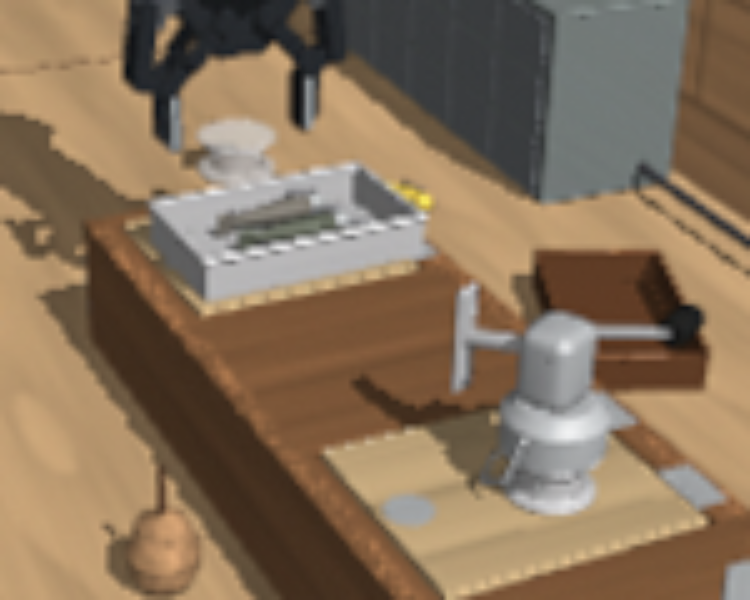

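The picture shows the fingertips (about (170,140) and (305,120)) hanging clear above the tray. Depth puts them at z = 0.137, so they sit about 50 mm above the reported TCP. I'll trust the cameras over the TCP height, lower further while watching the force, and then check again.

Call:
step_arm(targets=[[[0,0,0.015,0,0,0,1],[0,0,0.012,0,0,0,1],[0,0,0.006,0,0,0,1],[0,0,0,0,0,0,1]]])

```text
time: 3.92
eef_pos: [0.5697, 0.1893, 0.0541]
ee_rot: [[-0.047, 0.999, -0.001], [0.999, 0.047, -0.001], [-0.0, -0.001, -1.0]]
force: [-0.6, 0.3, 0.2]
width: 0.0855
grasp_force: 0.0
```

```bash
python3 - <<'E'
from h import *
tip();s=robot.sense();print(s['eef_pos'],s['force'])
W=cloud(cam('wrist')).reshape(-1,3);W[:,:2]=(W[:,:2]-C)@R
f=W[(abs(W[:,0])<.07)&(W[:,1]>.198)&(W[:,1]<.225)&(W[:,2]>.096)&(W[:,2]<.15)]
print(np.percentile(f,[0,2,98,100],axis=0).round(3))
t=W[(abs(W[:,0])<.09)&(W[:,1]>.15)&(W[:,1]<.199)&(W[:,2]>.108)&(W[:,2]<.122)]
print('wall',np.percentile(t,[1,99],axis=0).round(3))
E
```

```text
tip z [0.107 0.107 0.107 0.107 0.108 0.109 0.111 0.111]
tip z [0.102 0.104 0.107 0.107 0.108 0.11  0.111 0.111]
[0.57042228 0.18963848 0.05500152] [ 0.13786006 -0.45812857 -0.50694721]
[[-0.058  0.201  0.105]
 [-0.048  0.203  0.108]
 [ 0.064  0.225  0.149]
 [ 0.07   0.225  0.15 ]]
wall [[-0.039  0.171  0.108]
 [ 0.056  0.188  0.119]]
```

Call:
step_arm(targets=[[[-0.006,0,0,0,0,0,1],[-0.006,0,0,0,0,0,1],[-0.006,0,0,0,0,0,1],[-0.008,0,0,0,0,0,1],[-0.008,0,0,0,0,0,1],[-0.008,0,0,0,0,0,1],[-0.008,0,0,0,0,0,1],[-0.008,0,0,0,0,0,1],[-0.008,0,0,0,0,0,1],[-0.008,0,0,0,0,0,1],[-0.006,0,0,0,0,0,1],[0,0,0,0,0,0,1]]])

```text
time: 5.58
eef_pos: [0.5738, 0.1077, 0.0547]
ee_rot: [[-0.046, 0.999, -0.001], [0.999, 0.046, -0.002], [-0.002, -0.001, -1.0]]
force: [0.1, 0.0, -0.5]
width: 0.0851
grasp_force: 0.0
```

```bash
cat >> h.py <<'E'
def tray():
    P=pts(('scene',))[0];P[:,:2]=(P[:,:2]-C)@R
    s=robot.sense();t=(s['eef_pos'][:2]-C)@R
    print(s['time'],'tcp',t.round(4),s['eef_pos'][2].round(4),s['force'].round(1))
    P=P[(abs(P[:,0])<.1)&(P[:,2]>.108)&(P[:,2]<.122)&(P[:,1]>-.09)&(P[:,1]<t[1]-.0115)]
    print('tray',len(P),rect(P[:,:2]),np.percentile(P,[1,99],axis=0).round(3))
E
python3 -c "
from h import *
tray()"
```

```text
5.625 tcp [0.0062 0.1304] 0.0546 [-0.7 -0.1  0.2]
tray 294 (array([ 9.3, 72.4]), array([148.3,  93. ]), 0.23) [[-0.038  0.028  0.108]
 [ 0.083  0.119  0.122]]
```

Call:
step_arm(targets=[[[-0.006,0,0,0,0,0,1],[-0.008,0,0,0,0,0,1],[-0.008,0,0,0,0,0,1],[-0.008,0,0,0,0,0,1],[-0.008,0,0,0,0,0,1],[-0.008,0,0,0,0,0,1],[-0.008,0,0,0,0,0,1],[-0.008,0,0,0,0,0,1],[-0.007,0,0,0,0,0,1],[-0.006,0,0,0,0,0,1],[0,0,0,0,0,0,1],[0,0,0,0,0,0,1],[0.02,0,0,0,0,0,1],[0.02,0,0,0,0,0,1],[0,0,-0.03,0,0,0,1],[0,0,-0.03,0,0,0,0],[0,0,0,0,0,0,0],[0,0,0,0,0,0,0]]])

```text
time: 7.88
eef_pos: [0.575, 0.076, 0.1145]
ee_rot: [[-0.049, 0.999, -0.001], [0.999, 0.049, 0.0], [0.0, -0.001, -1.0]]
force: [-0.2, 0.2, -0.7]
width: 0.0321
grasp_force: 0.0
```

```bash
python3 -c "
from h import *
tray()
P=np.vstack(pts(('scene','side','wrist')));P[:,:2]=(P[:,:2]-C)@R
t=(robot.sense()['eef_pos'][:2]-C)@R
b=P[(abs(P[:,0]-t[0])<.03)&(abs(P[:,1]-t[1])<.02)&(P[:,2]>.1)&(P[:,2]<.25)]
print('tip',np.sort(b[:,2])[:8].round(3)); q=b[b[:,2]<b[:,2].min()+.012];print(q.min(0),q.max(0))
p=cam('scene','s3.png');W=cloud(p)
for d in robot.look_for('left_push',p)[:3]:
    c,r=[int(round(x)) for x in d['centre']];w=W[r,c];print(d['score'],c,r,w,(w[:2]-C)@R)
p=cam('wrist');
o=np.hstack([cv2.resize(cv2.imread('pics/s3.png')[130:320,150:350],(400,380)),cv2.resize(p['frame'][:,:,::-1],(400,380))]);cv2.imwrite('pics/c3.png',o)
"
```

```text
7.925 tcp [0.0059 0.098 ] 0.1141 [-0.9  0.3 -0.5]
tray 369 (array([ 7.3, -0.1]), array([ 95.1, 151.4]), 89.84) [[-0.068 -0.047  0.108]
 [ 0.082  0.047  0.121]]
tip [0.15  0.151 0.151 0.151 0.151 0.151 0.152 0.152]
[-0.01686741  0.08241673  0.15034671] [0.02753657 0.11005937 0.16233861]
0.63 273 218 [0.55596754 0.1113283  0.09080771] [-0.01120411  0.13460552]
```

View pics/c3.png

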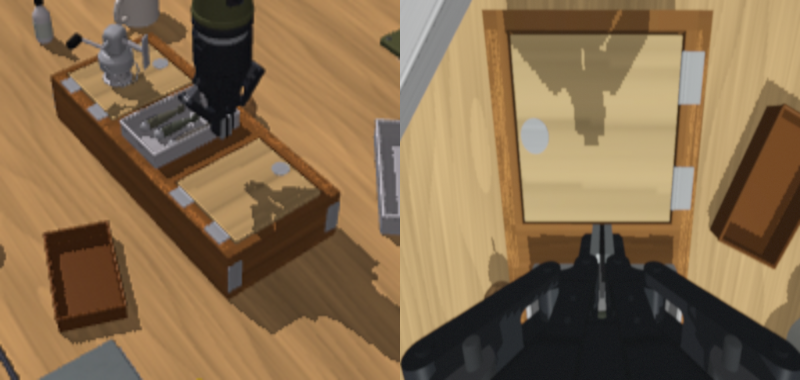

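The tray is centred on the deck at chest (7, 0) mm. In the wrist half of the picture, the push disc shows at panel pixel (535,136), near the lid's front edge.

```bash
python3 -c "
from h import *
p=cam('wrist');W=cloud(p);L=W.copy();L[...,:2]=(W[...,:2]-C)@R
F=p['frame'].astype(int)
m=(F.max(2)-F.min(2)<35)&(abs(L[...,2]-.09)<.006)&(L[...,0]>-.08)&(L[...,0]<-.03)&(L[...,1]>.12)&(L[...,1]<.18)
q=L[m];print(m.sum(),q.mean(0),q.min(0),q.max(0))
s=robot.sense();t=(s['eef_pos'][:2]-C)@R;print(s['width'],t,s['eef_pos'][2])
b=L[(abs(L[...,0]-t[0])<.05)&(abs(L[...,1]-t[1])<.03)&(L[...,2]>.13)&(L[...,2]<.17)]
q=b[b[:,2]<b[:,2].min()+.01];print('tip',np.percentile(b[:,2],[0,1,5]),q.min(0),q.max(0))
"
```

```text
1039 [-0.05543727  0.15180293  0.09008525] [-0.06926497  0.13841281  0.08767104] [-0.04226187  0.16447751  0.09229197]
-0.0001521486837009922 [0.00648981 0.09697177] 0.11449165710904372
tip [0.15607644 0.15658746 0.15801783] [-0.00564617  0.10398961  0.15607644] [0.02117142 0.10937863 0.16605397]
```

Call:
step_arm(targets=[[[0.018,-0.021,0,0,0,0,0],[0.018,-0.021,0,0,0,0,0],[0.018,-0.02,0,0,0,0,0],[0,0,0.02,0,0,0,0],[0,0,0.015,0,0,0,0],[0,0,0.01,0,0,0,0],[0,0,0,0,0,0,0],[0,0,0,0,0,0,0]]])

```text
time: 9.28
eef_pos: [0.5116, 0.1256, 0.0701]
ee_rot: [[-0.047, 0.999, 0.001], [0.999, 0.047, 0.0], [0.0, 0.001, -1.0]]
force: [0.4, 0.3, -0.4]
width: -0.0004
grasp_force: 0.0
```

```bash
python3 -c "
from h import *
s=robot.sense();t=(s['eef_pos'][:2]-C)@R;print(t,s['eef_pos'][2],s['force'])
for n in('scene','side','wrist'):
    P=pts((n,))[0];P[:,:2]=(P[:,:2]-C)@R
    b=P[(abs(P[:,0]-t[0])<.014)&(abs(P[:,1]-t[1])<.013)&(P[:,2]>.095)&(P[:,2]<.16)]
    print(n,np.sort(b[:,2])[:8].round(3),b[b[:,2]<.12].min(0),b[b[:,2]<.12].max(0))
"
```

```text
[-0.05485245  0.15091506] 0.07013200943631798 [ 0.36315296  0.25147639 -0.37775347]
scene [0.096 0.096 0.11  0.114 0.115 0.115 0.116 0.116] [-0.06420621  0.14446422  0.09613941] [-0.04414693  0.16172173  0.11999153]
side [0.107 0.108 0.108 0.11  0.11  0.111 0.112 0.113] [-0.06827531  0.13819889  0.10726063] [-0.04334507  0.15696594  0.11922351]
wrist [0.112 0.112 0.112 0.112 0.113 0.113 0.113 0.113] [-0.0666743   0.1581655   0.11195475] [-0.04096733  0.16329084  0.11996902]
```

Call:
step_arm(targets=[[[0,0,0.008,0,0,0,0],[0,0,0.005,0,0,0,0],[0,0,0.003,0,0,0,0],[0,0,0,0,0,0,0]]])

```text
time: 9.93
eef_pos: [0.5109, 0.1256, 0.0536]
ee_rot: [[-0.047, 0.999, -0.001], [0.999, 0.047, -0.0], [-0.0, -0.001, -1.0]]
force: [-0.5, -0.7, 0.8]
width: 0.0003
grasp_force: 0.0
```

Call:
step_arm(targets=[[[0,0,0.002,0,0,0,0],[0,0,0.001,0,0,0,0],[0,0,0,0,0,0,0]]])

```text
time: 10.3
eef_pos: [0.5114, 0.1258, 0.0515]
ee_rot: [[-0.047, 0.999, 0.001], [0.999, 0.047, 0.0], [0.0, 0.001, -1.0]]
force: [-1.6, -0.5, 5.8]
width: 0.0003
grasp_force: 3.1
```

Call:
step_arm(targets=[[[0,0,0.0015,0,0,0,0],[0,0,0.0015,0,0,0,0],[0,0,0.001,0,0,0,0],[0,0,0,0,0,0,0]]])

```text
time: 10.8
eef_pos: [0.5114, 0.1258, 0.0477]
ee_rot: [[-0.047, 0.999, 0.001], [0.999, 0.047, 0.0], [0.0, 0.001, -1.0]]
force: [-0.4, -1.1, 8.2]
width: 0.0004
grasp_force: 3.8
```

Call:
step_arm(targets=[[[0,0,0.0005,0,0,0,0],[0,0,-0.03,0,0,0,0],[0,0,-0.05,0,0,0,0],[0,0,-0.05,0,0,0,0],[0,0,-0.03,0,0,0,0],[0,0,0,0,0,0,0],[0,0,0,0,0,0,0],[0,0,0,0,0,0,0]]])

```text
time: 11.8
eef_pos: [0.5102, 0.1253, 0.2051]
ee_rot: [[-0.047, 0.999, -0.003], [0.999, 0.047, -0.001], [-0.001, -0.003, -1.0]]
force: [0.4, 0.3, -0.1]
width: 0.0003
grasp_force: 0.0
```

```bash
python3 -c "
from h import *
for n in('scene','side'):
    P=pts((n,))[0];P[:,:2]=(P[:,:2]-C)@R
    for y in(.15,-.15):
        b=P[(abs(P[:,1]-y)<.06)&(abs(P[:,0]+.056)<.006)&(P[:,2]>.05)&(P[:,2]<.17)];print(n,y,np.median(b[:,2]).round(3))
tray();print(robot.sense()['eef_pos'])
a=cam('scene')['frame'][110:320,140:360];b=cam('side')['frame'][130:270,180:340]
cv2.imwrite('pics/c4.png',np.hstack([cv2.resize(a,(400,380)),cv2.resize(b,(400,380))])[:,:,::-1])
"
```

```text
scene 0.15 0.139
scene -0.15 0.092
side 0.15 0.135
side -0.15 0.089
11.95 tcp [-0.0558  0.1509] 0.2055 [ 0.3  0.4 -0. ]
tray 782 (array([ 5.9, 45.4]), array([153.9, 187.6]), 0.05) [[-0.069 -0.047  0.108]
 [ 0.082  0.136  0.122]]
[0.51060445 0.12552867 0.2054826 ]
```

View pics/c4.png

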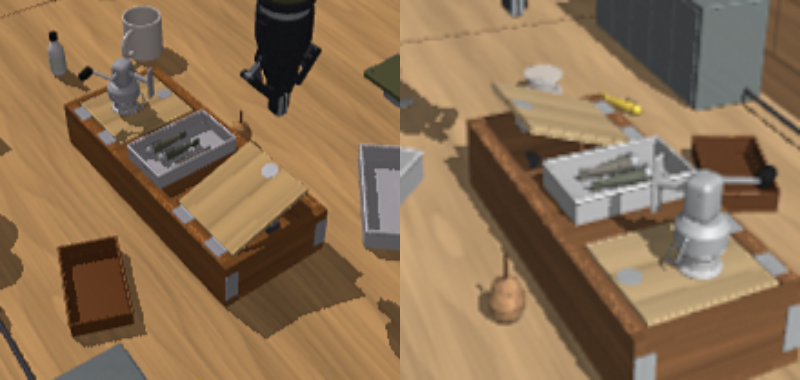

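The left lid stands ajar, with its disc about 47 mm up, or roughly 0.35 rad. The tray with its lures is flat on the deck, the reel's lid is shut, and the arm is clear.

```bash
python3 -c "
from h import *
print(robot.close_job())"
```

```text
the job is handed in; nothing more can be done
None
```

I handed the job in at about 12 s of the 48 s. The tray, lures still in it, sits on the middle deck, the left lid stands ajar at roughly 0.35 rad, and the reel's lid is shut. I saw no verdict from the judge.

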